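Run down the loose wing nut of the vegetable slicer

ROBOT

A 6-joint arm with a two-finger parallel gripper is mounted at the origin on a cart in front of the work surface, level with it; the furniture and walls round the work are solid. World frame = base frame: x ahead of the robot, y to its left, z up, the work surface at z = 0. Lengths are in m, angles in rad, forces in N, time in s.
With the tool pointing down it reaches from about 0.35 to 0.725 m from the base axis. Payload 4.3 kg.
Tool frame: the origin (TCP) lies between the finger pads; the fingertips stand 19 mm ahead of it and the grasp point (between the pads) is the TCP; z points along the fingers, y is the line along which they close (so a half turn about z gives the same grasp; the last joint's range is limited). The gripper opens to 85 mm and grips with 20 to 120 N. Pads are 22 mm wide; open, the fingers measure 114 mm over their backs; the gripper's body (76 mm by 85 mm) begins 54 mm behind the grasp point. The pads swing forward as they close: fully open they stand 13 mm farther back than shut.
Start: joints at [-1.439, 0.377, 0.081, 1.274, 0, 1.46], TCP at [0.138, -0.558, 0.211] pointing down, gripper open.
Joint ranges: [-2.72, 2.72], [-0.84, 1.66], [-1.02, 1.22], [-1.77, 2.12], [-1.37, 1.28], [-3.14, 3.14]. Speed limits (rad/s): [2.57, 2.57, 3.14, 3.14, 3.14, 3.14].

INTERFACE

Orientations are given as a unit quaternion [x, y, z, w].
In Python, from rig import * gives the robot as it stands.
- The arm moves only by the tool step_arm, never from a script. Its argument "targets" is a list of rows, each a list of 7 numbers: the turn, a rotation vector about the tool's x, y, z in degrees, then the shift along the tool's x, y, z in mm, then the finger opening in mm, from 0 to 85.4. A call has 1 to 20 rows; each row is the pose to reach, as a shift and turn from the pose commanded when the call began, along the tool's axes at that moment; what a row does not reach only later rows make up. A row lasts 1/8 s, in which the tool goes at most 62.5 mm and 10.7 degrees, less where a joint would pass 70% of its speed; a pose out of reach is approached as far as the arm can. A call with a gripper value outside its range is refused whole. The fingers move at their own pace and stop on an object; "squeeze" is the grip in N (left out, the last holds). Time passes only in rows, so rows that repeat a pose let the fingers close. It gives the time, the measured TCP pose, the force, the opening and the grip force at its end, in the units of the state.
- sense(): the state, without advancing time (a new reading comes with each control period).
- read_camera(name): name is "side" or "top" or "wrist"; returns (picture, depth): 480x640x3 uint8, red, green, blue; 480x640 float32, m along the optical axis (not along the pixel's ray), 0 where there is no reading.
- camera_params(name): a dict with "fx", "fy", "cx", "cy" (pixels), "R" (3x3) and "t" (3): a world point X has camera coordinates R X + t; the wrist camera has in their place "T_tool_cam" (4x4, takes a point from camera to tool coordinates, whose origin is the TCP and whose axes are the flange's). Camera axes: x right, y down, z forward; pixel columns grow to the right and rows downward; lengths in m; the calibration is good to about 2 mm. A picture is of the moment at which its call begins: read the wrist's pose just before it. camera_params takes no time and is no camera call.
- finish_job(): hands the job in; it is judged then, once.
Trained networks look in the newest picture that a camera, given by its name, has taken for a name from the list of things; names that differ only in an ending like _2 or _b are one class to them, and where a whole thing is asked for, a point or a joint stands for the part that bears it (a point fixed in the world has none). Each returns a list of dicts, best first, with "p" (0 to 1); they miss things now and then, are a little off and sometimes report something else, mostly with a low value. They report only what shows in the picture. A call takes as long as a camera call.
- search_frame(camera, target): "extent" ([left, top, right, bottom] in pixels, round what is visible of it).
- trace(camera, target): "pixels" (480x640 bool, what is visible of it) and "extent" ([left, top, right, bottom] in pixels, round what is visible of it).
- landmark_of(camera, target): "centre" ([column, row] in pixels: a listed point, or the origin of a listed thing).
The state is a dict: "clock": time; "q": joint angles; "qvel": joint speeds; "joint_efforts": joint torques, N m; "position": TCP position; "tcp_rot": TCP orientation; "contact_force": force on the tool from outside, world axes, zero at the start; "moment": the same for the moment, N m; "width": finger opening in m; "finger_force": force on a finger pad.
Only numpy, scipy, OpenCV 4.12 (cv2) and the standard library are available. Lean on these libraries where they do the work, as an engineer would, in place of code of your own. Each camera call takes 0.05 s, during which the arm holds its last target. There are 200 camera calls.

TASK

One of the two red wing nuts that hold the blade bridge of the white vegetable slicer has come loose and stands higher than the other. Keep the fingers closed, never taking the nut or a wing between them, and push the wings round clockwise (seen from above) with the fingertips, stroke after stroke, until it is screwed fully down and stops, then take your hand clear. Stop when it comes home rather than jamming it hard, leave the tight wing nut as it is, and do not shift the onion, the pepper shaker or the tomato.

Things in the scene. Friction and masses are not known exactly. Their poses are not given: they have to be found in the camera images.
- slicer: White vegetable slicer fixed to the worktop, 250 mm long (x), 176 mm wide (y), plus a grey handle at its +x end. Side rails at y = +-75 mm, 36 mm high; decks between them up to 32 mm high; a dark steel blade bridge across the middle, 42 mm high at its ends. On each rail at x = 0 an upright stud carries a red wing nut. Origin: centre of its underside.
- wing_a (a point): LOOSE red wing nut, on either stud: point on its axis at mid-height of the wings, 63 mm above the worktop when fully down, 6 mm more per turn of looseness. Two upright round wings reach 30 mm along +x and -x of this frame (it turns with the nut; z up), 5 mm thick, 11 mm below to 11 mm above the point. Hub 19 mm thick, top 2 mm below the point; the 8 mm stud ends at most 11 mm above the point.
- nut_a (a joint): Angle of the loose wing nut, rad: 0 = fully down on its washer (a firm stop), negative = loose (starts at -9.4 to -5.0). Grows as the nut is turned clockwise seen from above. Steady friction about 0.05 N m (2.5 N at 20 mm from the axis); it stays where it is left and cannot be pulled off.
- wing_b (a point): The TIGHT red wing nut on the other stud, same shape and same frame as the loose one, 63 mm above the worktop and 150 mm away from it.
- nut_b (a joint): Angle of the tight wing nut, rad: starts at 0 (fully down) and must stay there.
- onion: Red onion, 64 x 67 x 71 mm, loose, standing on the near deck of the slicer. Origin: centre of its underside.
- pepper: Pepper shaker with grey cap, 44 mm across, 90 mm high, loose, on the worktop to the left of the slicer. Origin: centre of its underside.
- tomato: Tomato, 74 x 72 x 69 mm, loose, on the worktop to the left of the slicer. Origin: centre of its underside.

How it is judged:
By the outcome, as a careful person would: the job done as asked, in the order asked, and still so for the second after the job is handed in, with the robot touching nothing.
It also fails if it takes over 64 s, if anything falls off the work surface, if the arm or the gripper's body presses on something with over 40 N, if the wrist force passes 120 N, or if a joint passes its speed limit or range.

## Working session

There is one attempt and no reset: what is moved stays moved. The work goes in short steps, Python scripts to look and compute and a tool call to move; the robot and the scene stay as the last step left them, time stands still between calls to the robot, and variables do not carry over. Pictures are saved under pics/ and viewed, at most 10 in all, crops included, and the job is handed in when it is done.

Besides the shell and the picture viewer there is one more tool, called after "Emit:" as a command line: name --pt "numbers of a row" for each row, then --argument value for the rest. step_arm: Moves the arm, as the interface text tells. Its arguments: {"type":"object","properties":{"targets":{"type":"array","items":{"type":"array","items":{"type":"number"}}},"squeeze":{"type":"number"}},"required":["targets"]}

```bash
mkdir -p pics; cat > h.py <<'E'
from rig import *
import numpy as np, cv2
from scipy.spatial.transform import Rotation as Ro
def cam(name):
    s=sense(); im,d=read_camera(name); p=camera_params(name)
    if name=="wrist":
        T=np.eye(4);T[:3,:3]=Ro.from_quat(s["tcp_rot"]).as_matrix();T[:3,3]=s["position"]
        M=T@np.array(p["T_tool_cam"])
    else:
        M=np.eye(4);R=np.array(p["R"]);M[:3,:3]=R.T;M[:3,3]=-R.T@np.array(p["t"])
    return im,d,p,M
def ray(p,M,u,v):
    r=M[:3,:3]@np.array([(u-p["cx"])/p["fx"],(v-p["cy"])/p["fy"],1]);return M[:3,3],r
def atz(p,M,u,v,z):
    o,r=ray(p,M,u,v);return o+r*(z-o[2])/r[2]
def cloud(d,p,M):
    v,u=np.mgrid[:480,:640]
    X=np.stack([(u-p["cx"])/p["fx"]*d,(v-p["cy"])/p["fy"]*d,d],-1)
    return X@M[:3,:3].T+M[:3,3]
E
python3 - <<'E'
from h import *
np.set_printoptions(precision=4,suppress=True)
s=sense();print(s)
for n in ("top","side"):
    im,d,p,M=cam(n);cv2.imwrite(f"pics/{n}0.png",im[:,:,::-1])
    C=cloud(d,p,M);print(n,M[:3,3],p["fx"])
    for t in ("slicer","wing_a","wing_b","onion","pepper","tomato"):
        for r in landmark_of(n,t)[:2]:
            u,v=r["centre"];print(n,t,r["p"],u,v,C[int(v),int(u)],atz(p,M,u,v,.063)) 
E
```

```text
{'clock': 0.0, 'q': array([-1.4393,  0.3781,  0.0796,  1.2744, -0.    ,  1.4605]), 'qvel': array([ 0.0007,  0.0005,  0.0004, -0.0003,  0.0018, -0.0006]), 'joint_efforts': array([  0.001 , -46.3598,  26.988 ,   0.0208,   0.0001,   0.    ]), 'position': array([ 0.1376, -0.5576,  0.2098]), 'tcp_rot': array([ 0.9927,  0.1206, -0.    , -0.0011]), 'contact_force': array([-0.1533,  0.396 ,  0.0281]), 'moment': array([-0.0159,  0.063 ,  0.0141]), 'finger_force': 0.0, 'width': 0.08526305979230461}
top [0.4595 0.2195 0.9217] 610.5455544096242
top slicer 0.68 402.9 245.9 [0.5098 0.117  0.0338] [0.5068 0.1192 0.063 ]
top wing_a 0.67 355.9 249.5 [0.5028 0.1868 0.0738] [0.5026 0.1852 0.063 ]
top wing_a 0.67 459.1 236.3 [0.519  0.0424 0.073 ] [0.5192 0.0402 0.063 ]
top wing_b 0.67 355.9 249.5 [0.5028 0.1868 0.0738] [0.5026 0.1852 0.063 ]
top wing_b 0.67 459.1 236.3 [0.519  0.0424 0.073 ] [0.5192 0.0402 0.063 ]
top onion 0.57 423.6 300.0 [0.4318 0.097  0.0909] [0.4309 0.0921 0.063 ]
top pepper 0.96 290.4 303.7 [0.4297 0.277  0.0867] [0.4279 0.2781 0.063 ]
top tomato 0.75 281.9 209.0 [0.5625 0.2909 0.0544] [0.5615 0.2889 0.063 ]
side [ 0.422  -0.5874  0.3841] 486.2220496937122
side wing_a 0.69 330.1 286.2 [0.5234 0.0325 0.0595] [0.5223 0.0251 0.063 ]
side wing_a 0.61 304.1 243.5 [0.5018 0.1783 0.0688] [0.5032 0.1902 0.063 ]
side wing_b 0.69 330.1 286.2 [0.5234 0.0325 0.0595] [0.5223 0.0251 0.063 ]
side wing_b 0.61 304.1 243.5 [0.5018 0.1783 0.0688] [0.5032 0.1902 0.063 ]
side onion 0.64 263.8 288.5 [0.4274 0.0597 0.0494] [0.4282 0.0318 0.063 ]
side pepper 0.87 260.9 257.9 [0.4255 0.081  0.0904] [0.4272 0.1395 0.063 ]
side tomato 0.8 329.5 251.4 [0.5584 0.2608 0.0154] [0.5414 0.1495 0.063 ]
```

```bash
python3 - <<'E'
from h import *
np.set_printoptions(precision=4,suppress=True)
out=[]
for n,ce in (("top",(400,245)),("side",(310,262))):
    im,d,p,M=cam(n);C=cloud(d,p,M)
    hsv=cv2.cvtColor(im,cv2.COLOR_RGB2HSV)
    a=im.astype(int);red=(a[...,0]>110)&(a[...,0]>2*a[...,1])&(a[...,0]>2*a[...,2])&(d>0)
    for c in ((.5028,.186),(.519,.0415)):
        m=red&(np.hypot(C[...,0]-c[0],C[...,1]-c[1])<.045)&(C[...,2]>.04)
        P=C[m];print(n,c,len(P),np.percentile(P[:,2],[1,50,95,99,100]))
        hi=P[P[:,2]>np.percentile(P[:,2],99)-.015];q=hi[:,:2];w,V=np.linalg.eigh(np.cov(q.T));e=V[:,1]
        pr=(q-q.mean(0))@e;mid=q.mean(0)+e*(pr.max()+pr.min())/2
        print(' centre',mid,'len',np.ptp(pr),'ang',np.degrees(np.arctan2(e[1],e[0])))
    x,y=ce;cr=im[y-100:y+100,x-133:x+133,::-1]
    out.append(cv2.resize(cr,(532,400),interpolation=cv2.INTER_CUBIC))
cv2.imwrite("pics/c.png",cv2.resize(np.hstack(out),(800,300)))
E
```

```text
top (0.5028, 0.186) 79 [0.0666 0.0798 0.0838 0.0843 0.0846]
 centre [0.5041 0.1882] len 0.051376623046202385 ang 164.411824724552
top (0.519, 0.0415) 75 [0.0592 0.0715 0.0747 0.0772 0.0773]
 centre [0.519  0.0387] len 0.050408452710702795 ang -174.59384442001976
side (0.5028, 0.186) 260 [0.0551 0.0695 0.0805 0.082  0.0826]
 centre [0.5055 0.1827] len 0.055796995558014525 ang 165.08637930995562
side (0.519, 0.0415) 392 [0.0473 0.0611 0.072  0.0736 0.0743]
 centre [0.52   0.0341] len 0.055500016894947754 ang -174.3090434920333
```

View pics/c.png

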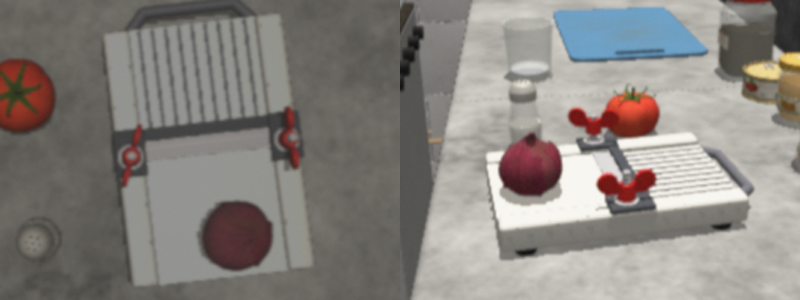

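View pics/side0.png

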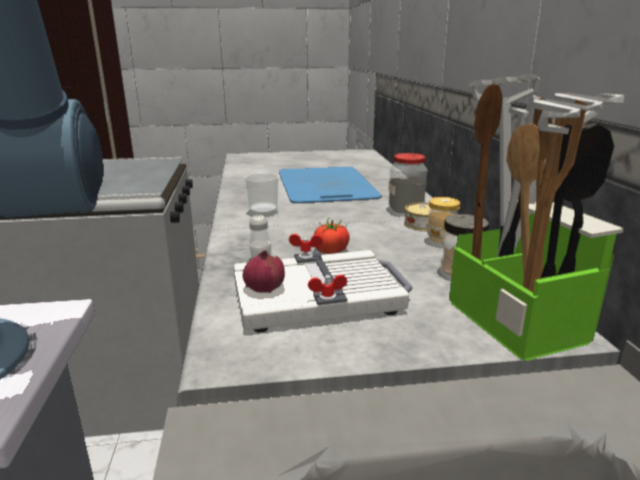

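The side view shows the far nut (crop 592,125; +y stud) standing higher, with its wings about 8–9 mm above those of the near one. So the loose nut is at about (0.504, 0.186). Next I check the pot clearance and the wrist camera mount.

```bash
python3 - <<'E'
from h import *
np.set_printoptions(precision=4,suppress=True)
p=camera_params("wrist");print(p)
for n in("top","side"):
    im,d,p,M=cam(n);C=cloud(d,p,M)[d>0]
    m=(C[:,2]>.12)&(C[:,0]>.1)&(C[:,0]<.9)&(C[:,1]<.35)&(C[:,1]>-.5)
    P=C[m];print(n,len(P),P.min(0),P.max(0),np.percentile(P,5,axis=0)) if len(P) else 0
s=sense();R=Ro.from_quat(s["tcp_rot"]).as_matrix();print(R)
print("shift to nut",R.T@(np.array([.504,.186,.21])-s["position"])*1000)
E
```

```text
{'fx': 332.5049612006623, 'fy': 332.5049612006623, 'cx': 324.88456498705455, 'cy': 234.10264627604025, 'T_tool_cam': array([[ 0.0003, -0.96  , -0.28  ,  0.0716],
       [ 1.    ,  0.0005, -0.0006,  0.0001],
       [ 0.0007, -0.28  ,  0.96  , -0.1621],
       [ 0.    ,  0.    ,  0.    ,  1.    ]])}
top 5468 [ 0.7003 -0.1078  0.12  ] [0.8358 0.1111 0.3396] [ 0.7113 -0.0879  0.1295]
side 51183 [ 0.1345 -0.1429  0.12  ] [0.9    0.3499 0.4585] [ 0.1796 -0.0924  0.1426]
[[ 0.9709  0.2394  0.    ]
 [ 0.2394 -0.9709 -0.0002]
 [-0.      0.0002 -1.    ]]
shift to nut [ 533.8798 -634.9644    0.7393]
```

Emit:
step_arm --pt "0 0 -10 50 -40 0 0" --pt "0 0 -20 100 -85 0 0" --pt "0 0 -30 155 -135 0 0" --pt "0 0 -40 205 -185 0 0" --pt "0 0 -45 260 -235 0 0" --pt "0 0 -50 311 -286 0 0" --pt "0 0 -58 350 -335 0 0" --pt "0 0 -66 385 -385 0 0" --pt "0 0 -74 425 -435 0 0" --pt "0 0 -82 460 -485 0 0" --pt "0 0 -90 490 -535 0 0" --pt "0 0 -90 515 -585 0 0" --pt "0 0 -90 530 -622 0 0" --pt "0 0 -90 534 -635 0 0" --pt "0 0 -90 534 -635 0 0" --pt "0 0 -90 534 -635 0 0"

```text
clock: 2.9
position: [0.5039, 0.1853, 0.2107]
tcp_rot: [0.617, 0.787, -0.0, 0.0]
contact_force: [-0.2, 0.4, 0.7]
width: 0.0001
finger_force: 0.0
```

```bash
python3 - <<'E'
from h import *
np.set_printoptions(precision=4,suppress=True)
s=sense();print(s["q"],s["position"],s["width"],s["contact_force"],s["clock"]);print(Ro.from_quat(s["tcp_rot"]).as_matrix())
n="wrist";im,d,p,M=cam(n);cv2.imwrite("pics/w1.png",im[:,:,::-1]);C=cloud(d,p,M)
for r in landmark_of(n,"wing_a")[:2]:
    u,v=r["centre"];print(r["p"],u,v,C[int(v),int(u)],atz(p,M,u,v,.072),atz(p,M,u,v,.063))
a=im.astype(int);red=(a[...,0]>110)&(a[...,0]>2*a[...,1])&(a[...,0]>2*a[...,2])&(d>0)
for c in ((.5038,.186),(.519,.0395)):
    m=red&(np.hypot(C[...,0]-c[0],C[...,1]-c[1])<.045)&(C[...,2]>.04)
    P=C[m];print(c,len(P),np.percentile(P[:,2],[1,50,95,99,100]))
    hi=P[P[:,2]>np.percentile(P[:,2],99)-.015];q=hi[:,:2];w,V=np.linalg.eigh(np.cov(q.T));e=V[:,1]
    pr=(q-q.mean(0))@e;mid=q.mean(0)+e*(pr.max()+pr.min())/2
    print(' centre',mid,'len',np.ptp(pr),'ang',np.degrees(np.arctan2(e[1],e[0])))
E
```

```text
[ 0.2346  0.2996 -0.0301  1.2415 -0.0007  1.5641] [0.5039 0.1853 0.2107] 7.087259804598457e-05 [-0.2299  0.446   0.712 ] 2.9
[[-0.239   0.971  -0.0003]
 [ 0.971   0.239  -0.0008]
 [-0.0007 -0.0004 -1.    ]]
0.66 325.5 214.5 [0.5036 0.1886 0.0736] [0.5043 0.1879 0.072 ] [0.5048 0.1859 0.063 ]
0.25 316.4 266.0 [0.5103 0.1203 0.0319] [0.508  0.1361 0.072 ] [0.5086 0.1326 0.063 ]
(0.5038, 0.186) 254 [0.067  0.0786 0.0816 0.082  0.0825]
 centre [0.5042 0.1874] len 0.05264696994942421 ang 164.73891970936162Traceback (most recent call last):
  File "<stdin>", line 10, in <module>
    return _quantile_unchecked(
        a, q, axis, out, overwrite_input, method, keepdims, weights)
    return _ureduce(a,
                    func=_quantile_ureduce_func,
    ...<5 lines>...
                    overwrite_input=overwrite_input,
                    method=method)
    r = func(a, **kwargs)
    result = _quantile(arr,
                       quantiles=q,
    ...<2 lines>...
                       out=out,
                       weights=wgt)
    slices_having_nans = np.isnan(arr[-1, ...])
                                  ~~~^^^^^^^^^
IndexError: index -1 is out of bounds for axis 0 with size 0
```

View pics/w1.png

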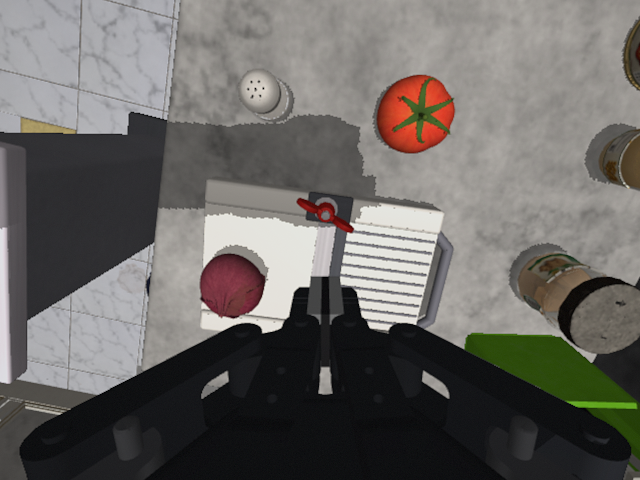

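The wrist view shows the loose nut at pixel (325,212), its wings running from upper left to lower right at about 165°. The closed fingertips are at (325,295), and the onion, tomato and pepper are well away. The plan is to circle the closed tips around the axis at about 30 mm radius with a fixed tool yaw.

```bash
cat >> h.py <<'E'
c=np.array([.504,.187]); X=np.array([-.239,.971]); Y=np.array([.971,.239])
def pt(phi,r): # tool xy (mm) relative to nut axis
    a=np.radians(phi); w=r*np.array([np.cos(a),np.sin(a)]); return np.array([w@X,w@Y])
E
python3 - <<'E'
from h import *
np.set_printoptions(precision=1,suppress=True)
print("start", pt(75,32)+np.array([(c-[.504,.186])@X,(c-[.504,.186])@Y])*1000)
for f in range(75,75-361,-10): print(f,np.round(pt(f,30)-pt(75,32)).astype(int))
E
```

```text
start [29.  15.7]
75 [-2 -1]
65 [-5  3]
55 [-8  7]
45 [-13  10]
35 [-17  13]
25 [-22  14]
15 [-27  15]
5 [-33  14]
-5 [-38  13]
-15 [-42  11]
-25 [-47   8]
-35 [-51   4]
-45 [-54   0]
-55 [-56  -5]
-65 [-57 -10]
-75 [-58 -15]
-85 [-58 -20]
-95 [-56 -25]
-105 [-54 -30]
-115 [-51 -34]
-125 [-48 -38]
-135 [-44 -41]
-145 [-39 -43]
-155 [-34 -45]
-165 [-29 -45]
-175 [-23 -45]
-185 [-18 -44]
-195 [-14 -42]
-205 [ -9 -39]
-215 [ -5 -35]
-225 [ -2 -31]
-235 [  0 -26]
-245 [  1 -21]
-255 [  2 -16]
-265 [  2 -11]
-275 [ 0 -6]
-285 [-2 -1]
```

Emit:
step_arm --pt "0 0 0 29 16 0 0" --pt "0 0 0 29 16 0 0" --pt "0 0 0 29 16 50 0" --pt "0 0 0 29 16 90 0" --pt "0 0 0 29 16 115 0" --pt "0 0 0 29 16 130 0" --pt "0 0 0 29 16 130 0" --pt "0 0 0 29 16 130 0"

```text
clock: 4.0
position: [0.5137, 0.218, 0.082]
tcp_rot: [0.617, 0.787, 0.001, 0.001]
contact_force: [0.1, -0.4, -0.8]
width: 0.0002
finger_force: 0.0
```

Emit:
step_arm --pt "0 0 0 -2 -1 0 0" --pt "0 0 0 -5 3 0 0" --pt "0 0 0 -8 7 0 0" --pt "0 0 0 -13 10 0 0" --pt "0 0 0 -17 13 0 0" --pt "0 0 0 -22 14 0 0" --pt "0 0 0 -27 15 0 0" --pt "0 0 0 -33 14 0 0" --pt "0 0 0 -38 13 0 0" --pt "0 0 0 -42 11 0 0" --pt "0 0 0 -47 8 0 0" --pt "0 0 0 -51 4 0 0" --pt "0 0 0 -54 0 0 0" --pt "0 0 0 -56 -5 0 0" --pt "0 0 0 -57 -10 0 0" --pt "0 0 0 -58 -15 0 0" --pt "0 0 0 -58 -15 0 0"

```text
clock: 6.12
position: [0.5115, 0.1581, 0.0808]
tcp_rot: [0.617, 0.787, -0.0, -0.0]
contact_force: [-0.2, 0.4, 0.3]
width: -0.0003
finger_force: 0.0
```

```bash
cat > look.py <<'E'
from h import *
import sys
np.set_printoptions(precision=4,suppress=True)
s=sense();print(s["q"],s["position"],s["contact_force"],s["moment"],s["clock"])
for n in("top","side","wrist"):
    im,d,p,M=cam(n);C=cloud(d,p,M)
    a=im.astype(int);red=(a[...,0]>110)&(a[...,0]>2*a[...,1])&(a[...,0]>2*a[...,2])&(d>0)
    m=red&(np.hypot(C[...,0]-.504,C[...,1]-.187)<.045)&(C[...,2]>.04);P=C[m]
    if len(P)<20: continue
    q=P[:,:2];w,V=np.linalg.eigh(np.cov(q.T));e=V[:,1]
    print(n,len(P),np.percentile(P[:,2],[50,95,99]),q.mean(0),np.degrees(np.arctan2(e[1],e[0])),w**.5)
    if len(sys.argv)>1: cv2.imwrite(f"pics/{sys.argv[1]}_{n}.png",im[:,:,::-1])
E
python3 look.py s1; python3 -c "
import cv2,numpy as np
a=[cv2.resize(cv2.imread('pics/s1_top.png')[170:320,256:456],(400,300)),cv2.resize(cv2.imread('pics/s1_side.png')[170:320,210:410],(400,300))]
cv2.imwrite('pics/s1.png',np.hstack(a))"
```

```text
[ 0.1812  0.3738 -0.2731  0.9243 -0.      1.5103] [0.5115 0.1581 0.0808] [-0.219   0.3513  0.312 ] [ 0.0676 -0.0123 -0.0083] 6.125
side 308 [0.0689 0.0799 0.0819] [0.5065 0.1816] 164.18358273885866 [0.0031 0.0162]
wrist 838 [0.079  0.0818 0.0824] [0.5036 0.1875] 164.6257519233783 [0.0026 0.0151][ WARN:0@0.015] global loadsave.cpp:275 findDecoder imread_('pics/s1_top.png'): can't open/read file: check file path/integrity
Traceback (most recent call last):
TypeError: 'NoneType' object is not subscriptable
```

View pics/s1_side.png

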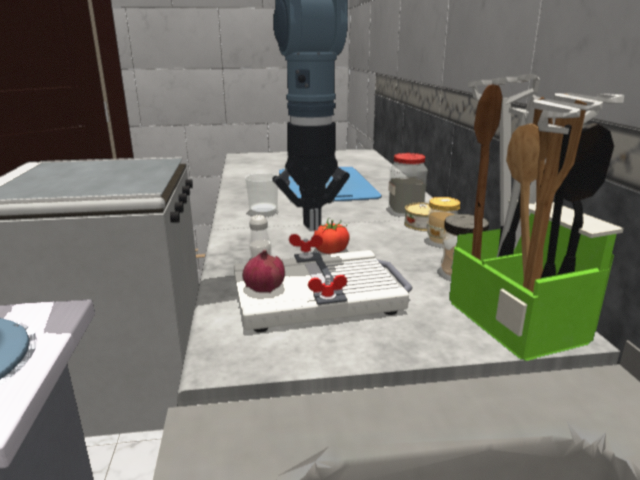

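View pics/s1_wrist.png

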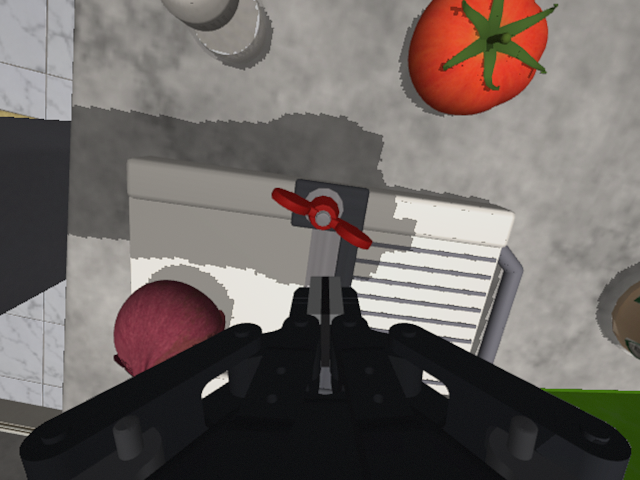

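The tips have passed over the wing without touching it: in the side view they end at about (312,228), above the wings at (305,242). I'll measure the true tip height and width.

```bash
python3 - <<'E'
from h import *
np.set_printoptions(precision=4,suppress=True)
s=sense()
im,d,p,M=cam("side");C=cloud(d,p,M)
R=Ro.from_quat(s["tcp_rot"]).as_matrix()
m=(d>0)&(np.hypot(C[...,0]-s["position"][0],C[...,1]-s["position"][1])<.05)&(C[...,2]>.06)&(C[...,2]<.3)
a=im.astype(int);m&=a.max(2)<90
P=(C[m]-s["position"])@R*1000
for z in range(-90,40,8):
    q=P[(P[:,2]>=z)&(P[:,2]<z+8)]
    if len(q):print(z,len(q),q.min(0),q.max(0))
im,d,p,M=cam("wrist");C=cloud(d,p,M);P=(C-s["position"])@R*1000
for u,v in((315,285),(340,285),(325,280),(303,300),(355,300),(315,310),(300,320),(317,300)):print(u,v,P[v,u],im[v,u])
E
```

```text
-90 227 [-19.3761 -46.0258 -89.9361] [ 10.1314  44.2238 -82.03  ]
-82 212 [-15.4467 -39.7959 -81.9776] [ 10.2432  40.3996 -74.0023]
-74 190 [-16.4316 -32.8928 -73.98  ] [  8.9543  33.355  -66.0439]
-66 79 [-16.2177 -18.5195 -65.9268] [  1.2626  21.4743 -58.2075]
-58 66 [-14.255  -13.2213 -57.9684] [  3.0342  13.4821 -50.134 ]
-50 58 [-13.7842 -13.5499 -49.6852] [ -0.2443  12.5246 -42.2192]
-42 58 [-14.7108 -13.7971 -41.9794] [  1.3859  12.9402 -34.3142]
-34 40 [-12.7143 -13.2022 -33.9747] [  1.6362  12.4182 -26.1112]
-26 3 [-12.5165  -6.2045 -25.1775] [ -5.8891   1.8836 -24.4266]
315 285 [ 11.1492  -3.6366 -33.2117] [68 69 70]
340 285 [ 11.0703   6.9287 -33.0313] [64 64 65]
325 280 [ 10.6318   0.5856 -26.9173] [15 16 16]
303 300 [  7.0444  -8.4228 -38.7977] [16 17 19]
355 300 [  6.2871  13.0223 -37.3173] [16 16 19]
315 310 [ 10.8002  -3.0435 -53.7766] [69 70 70]
300 320 [ 12.7999  -7.7076 -64.0425] [15 14 17]
317 300 [ 11.0366  -2.4846 -46.4924] [69 70 70]
```

The cameras agree that the tips are 26 mm behind the reported TCP, not 19 mm ahead. So I go 45 mm lower, entering midway between the wings at -105°.

Emit:
step_arm --pt "0 0 0 4 -15 0 0" --pt "0 0 0 4 -15 0 0" --pt "0 0 0 4 -15 10 0" --pt "0 0 0 4 -15 20 0" --pt "0 0 0 4 -15 28 0" --pt "0 0 0 4 -15 36 0" --pt "0 0 0 4 -15 42 0" --pt "0 0 0 4 -15 45 0" --pt "0 0 0 4 -15 45 0"

```text
clock: 7.5
position: [0.4964, 0.1584, 0.0356]
tcp_rot: [0.617, 0.787, -0.0, -0.0]
contact_force: [-0.4, 0.0, 0.8]
width: -0.0001
finger_force: 0.0
```

```bash
python3 look.py s2; python3 - <<'E'
from h import *
for f in range(-105,-105-361,-10): print(f,*np.round(pt(f,30)-pt(-105,30)).astype(int),end=" | ")
s=sense();print((s["position"][:2]-c)*1000,pt(-105,30)@np.array([X,Y]))
E
```

```text
[ 0.1872  0.3938 -0.3753  0.802  -0.0001  1.5162] [0.4964 0.1584 0.0356] [-0.434   0.0142  0.8232] [-0.0092 -0.0085 -0.0057] 7.5
side 131 [0.0736 0.1029 0.1049] [0.5175 0.1776] 158.08645433363742 [0.0071 0.018 ]
wrist 1494 [0.079  0.0816 0.0822] [0.503  0.1877] 164.78761217769772 [0.0026 0.0153]
-105 0 0 | -115 3 -4 | -125 7 -8 | -135 11 -11 | -145 15 -14 | -155 20 -15 | -165 26 -16 | -175 31 -15 | -185 36 -14 | -195 41 -12 | -205 45 -9 | -215 49 -5 | -225 52 -1 | -235 54 4 | -245 56 9 | -255 56 14 | -265 56 19 | -275 55 24 | -285 53 29 | -295 50 33 | -305 46 37 | -315 42 40 | -325 37 42 | -335 32 44 | -345 27 44 | -355 22 44 | -365 17 43 | -375 12 41 | -385 7 38 | -395 4 34 | -405 1 30 | -415 -2 25 | -425 -3 20 | -435 -4 15 | -445 -3 10 | -455 -2 5 | -465 0 0 | [ -7.15500253 -28.49074433] [ -7.7642763  -28.97667363]
```

Now sweep to -225°, about 65° of turning.

Emit:
step_arm --pt "0 0 0 3 -4 0 0" --pt "0 0 0 7 -8 0 0" --pt "0 0 0 11 -11 0 0" --pt "0 0 0 15 -14 0 0" --pt "0 0 0 20 -15 0 0" --pt "0 0 0 26 -16 0 0" --pt "0 0 0 31 -15 0 0" --pt "0 0 0 36 -14 0 0" --pt "0 0 0 41 -12 0 0" --pt "0 0 0 45 -9 0 0" --pt "0 0 0 49 -5 0 0" --pt "0 0 0 52 -1 0 0"

```text
clock: 9.15
position: [0.4829, 0.209, 0.0356]
tcp_rot: [0.617, 0.787, -0.0, -0.0]
contact_force: [-1.7, -1.9, 0.7]
width: -0.0002
finger_force: 1.2
```

```bash
python3 look.py s3; python3 - <<'E'
from h import *
for f in range(-225,-225-361,-10): print(f,*np.round(pt(f,30)-pt(-225,30)).astype(int),end=" | ")
E
```

```text
[ 0.2879  0.4031 -0.3607  0.8078  0.0001  1.6166] [0.4829 0.209  0.0356] [-1.7281 -1.9054  0.6524] [-0.3924  0.4318 -0.0146] 9.15
side 89 [0.0684 0.0798 0.0809] [0.5035 0.1757] 102.2749819748204 [0.0023 0.0131]
wrist 113 [0.0754 0.0784 0.0788] [0.5003 0.2139] 123.71980748462968 [0.0009 0.0028]
-225 0 0 | -235 2 5 | -245 4 10 | -255 4 15 | -265 4 20 | -275 3 25 | -285 1 30 | -295 -2 34 | -305 -6 38 | -315 -10 41 | -325 -15 44 | -335 -20 45 | -345 -25 46 | -355 -30 45 | -365 -35 44 | -375 -40 42 | -385 -44 39 | -395 -48 35 | -405 -51 31 | -415 -54 26 | -425 -55 21 | -435 -56 16 | -445 -55 11 | -455 -54 6 | -465 -52 1 | -475 -49 -3 | -485 -45 -7 | -495 -41 -10 | -505 -37 -12 | -515 -31 -14 | -525 -26 -14 | -535 -21 -14 | -545 -16 -13 | -555 -11 -11 | -565 -7 -8 | -575 -3 -4 | -585 0 0 |
```

View pics/s3_wrist.png

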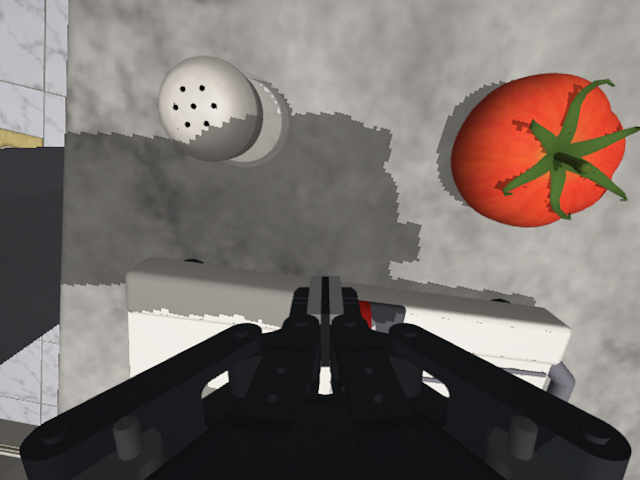

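The tips are against the wing at about 2.6 N, and the nut has turned about 62°. I continue for another 200°.

Emit:
step_arm --pt "0 0 0 2 5 0 0" --pt "0 0 0 4 10 0 0" --pt "0 0 0 4 15 0 0" --pt "0 0 0 4 20 0 0" --pt "0 0 0 3 25 0 0" --pt "0 0 0 1 30 0 0" --pt "0 0 0 -2 34 0 0" --pt "0 0 0 -6 38 0 0" --pt "0 0 0 -10 41 0 0" --pt "0 0 0 -15 44 0 0" --pt "0 0 0 -20 45 0 0" --pt "0 0 0 -25 46 0 0" --pt "0 0 0 -30 45 0 0" --pt "0 0 0 -35 44 0 0" --pt "0 0 0 -40 42 0 0" --pt "0 0 0 -44 39 0 0" --pt "0 0 0 -48 35 0 0" --pt "0 0 0 -51 31 0 0" --pt "0 0 0 -54 26 0 0" --pt "0 0 0 -55 21 0 0"

```text
clock: 11.8
position: [0.5169, 0.1599, 0.0359]
tcp_rot: [0.617, 0.787, 0.0, 0.0]
contact_force: [2.3, 0.3, 0.4]
width: -0.0003
finger_force: 1.1
```

```bash
python3 look.py s4; python3 - <<'E'
from h import *
for f in range(-425,-425-361,-10): print(f,*np.round(pt(f,30)-pt(-425,30)).astype(int),end=" | ")
s=sense();print((s["position"][:2]-c)*1000,pt(-425,30)@np.array([X,Y]))
E
```

```text
[ 0.1832  0.4271 -0.321   0.8219 -0.0006  1.5124] [0.5169 0.1599 0.0359] [2.2519 0.2656 0.4273] [ 0.2682 -0.4689  0.0209] 11.8
side 43 [0.0719 0.0976 0.0984] [0.5073 0.1637] 157.46337720089767 [0.0084 0.0155]
wrist 1409 [0.0746 0.0773 0.0779] [0.5046 0.1898] 77.76125890331905 [0.0025 0.016 ]
-425 0 0 | -435 -1 -5 | -445 0 -10 | -455 1 -15 | -465 3 -20 | -475 6 -25 | -485 10 -28 | -495 14 -31 | -505 19 -34 | -515 24 -35 | -525 29 -36 | -535 34 -35 | -545 39 -34 | -555 44 -32 | -565 48 -29 | -575 52 -26 | -585 55 -21 | -595 57 -17 | -605 59 -12 | -615 59 -6 | -625 59 -1 | -635 58 4 | -645 56 9 | -655 53 13 | -665 49 17 | -675 45 20 | -685 40 22 | -695 35 24 | -705 30 24 | -715 25 24 | -725 20 23 | -735 15 20 | -745 11 18 | -755 7 14 | -765 4 10 | -775 1 5 | -785 0 0 | [ 12.1153168  -27.18561254] [ 12.67806607 -27.18820042]
```

Turned 267° so far, and about 4 mm is left. I do 140° more, then go slow.

Emit:
step_arm --pt "0 0 0 -1 -5 0 0" --pt "0 0 0 0 -10 0 0" --pt "0 0 0 1 -15 0 0" --pt "0 0 0 3 -20 0 0" --pt "0 0 0 6 -25 0 0" --pt "0 0 0 10 -28 0 0" --pt "0 0 0 14 -31 0 0" --pt "0 0 0 19 -34 0 0" --pt "0 0 0 24 -35 0 0" --pt "0 0 0 29 -36 0 0" --pt "0 0 0 34 -35 0 0" --pt "0 0 0 39 -34 0 0" --pt "0 0 0 44 -32 0 0" --pt "0 0 0 48 -29 0 0"

```text
clock: 13.7
position: [0.4764, 0.2004, 0.0355]
tcp_rot: [0.617, 0.787, -0.0, -0.001]
contact_force: [-1.1, -2.2, -0.6]
width: -0.0001
finger_force: 0.9
```

```bash
python3 look.py s5; python3 - <<'E'
from h import *
for f in range(-565,-565-211,-5): print(f,*np.round(pt(f,30)-pt(-565,30)).astype(int),end=" | ")
s=sense();print((s["position"][:2]-c)*1000,pt(-565,30)@np.array([X,Y]))
E
```

```text
[ 0.2752  0.3874 -0.3858  0.7987  0.0005  1.6038] [0.4764 0.2004 0.0355] [-1.0889 -2.2013 -0.6463] [-0.39    0.1569 -0.0089] 13.7
side 134 [0.0625 0.0743 0.0752] [0.5056 0.1774] 121.38914915463617 [0.0026 0.0133]
wrist 413 [0.0729 0.0748 0.0754] [0.4948 0.2057] 128.0548938561752 [0.0012 0.0069]
-565 0 0 | -570 2 2 | -575 4 4 | -580 5 6 | -585 7 8 | -590 8 10 | -595 9 13 | -600 10 15 | -605 11 18 | -610 11 20 | -615 11 23 | -620 11 25 | -625 11 28 | -630 10 31 | -635 10 33 | -640 9 35 | -645 7 38 | -650 6 40 | -655 5 42 | -660 3 44 | -665 1 46 | -670 -1 48 | -675 -3 49 | -680 -6 50 | -685 -8 51 | -690 -10 52 | -695 -13 53 | -700 -16 53 | -705 -18 53 | -710 -21 53 | -715 -23 53 | -720 -26 53 | -725 -28 52 | -730 -31 51 | -735 -33 50 | -740 -36 48 | -745 -38 47 | -750 -40 45 | -755 -41 43 | -760 -43 41 | -765 -44 39 | -770 -46 37 | -775 -47 34 | [-27.14695066  13.73703305] [-27.18820042  12.67806607]
```

Emit:
step_arm --pt "0 0 0 2 2 0 0" --pt "0 0 0 4 4 0 0" --pt "0 0 0 5 6 0 0" --pt "0 0 0 7 8 0 0" --pt "0 0 0 8 10 0 0" --pt "0 0 0 9 13 0 0" --pt "0 0 0 10 15 0 0" --pt "0 0 0 11 18 0 0"

```text
clock: 14.85
position: [0.4919, 0.2152, 0.0357]
tcp_rot: [0.617, 0.787, 0.0, -0.0]
contact_force: [-2.4, -1.4, -0.3]
width: 0.0002
finger_force: 1.0
```

```bash
python3 look.py s6; python3 - <<'E'
from h import *
for f in range(-605,-605-151,-3): print(f,*np.round(pt(f,30)-pt(-605,30),1),end=" | ")
E
```

```text
[ 0.2941  0.4209 -0.3317  0.8184  0.0003  1.623 ] [0.4919 0.2152 0.0357] [-2.3769 -1.3881 -0.3183] [-0.2082  0.4313  0.002 ] 14.85
side 89 [0.0622 0.074  0.0743] [0.5033 0.1727] 75.07867651142286 [0.0033 0.013 ]
wrist 194 [0.0686 0.0717 0.0722] [0.5024 0.1804] 76.80308417924374 [0.0016 0.0109]
-605 0.0 0.0 | -608 0.3 1.5 | -611 0.4 3.1 | -614 0.5 4.7 | -617 0.6 6.2 | -620 0.5 7.8 | -623 0.4 9.4 | -626 0.1 10.9 | -629 -0.2 12.5 | -632 -0.6 14.0 | -635 -1.0 15.5 | -638 -1.6 17.0 | -641 -2.2 18.4 | -644 -2.9 19.8 | -647 -3.7 21.2 | -650 -4.5 22.5 | -653 -5.4 23.8 | -656 -6.4 25.0 | -659 -7.4 26.2 | -662 -8.5 27.3 | -665 -9.7 28.4 | -668 -10.9 29.4 | -671 -12.2 30.3 | -674 -13.5 31.2 | -677 -14.8 32.0 | -680 -16.2 32.7 | -683 -17.6 33.4 | -686 -19.1 34.0 | -689 -20.6 34.5 | -692 -22.1 34.9 | -695 -23.6 35.2 | -698 -25.2 35.5 | -701 -26.7 35.7 | -704 -28.3 35.8 | -707 -29.9 35.8 | -710 -31.4 35.7 | -713 -33.0 35.6 | -716 -34.6 35.4 | -719 -36.1 35.1 | -722 -37.6 34.7 | -725 -39.1 34.2 | -728 -40.6 33.7 | -731 -42.0 33.0 | -734 -43.4 32.3 | -737 -44.8 31.6 | -740 -46.1 30.7 | -743 -47.4 29.8 | -746 -48.6 28.9 | -749 -49.8 27.8 | -752 -50.9 26.7 | -755 -52.0 25.6 |
```

Emit:
step_arm --pt "0 0 0 0.3 1.5 0 0" --pt "0 0 0 0.4 3.1 0 0" --pt "0 0 0 0.5 4.7 0 0" --pt "0 0 0 0.6 6.2 0 0"

```text
clock: 15.5
position: [0.4979, 0.2171, 0.0358]
tcp_rot: [0.617, 0.787, 0.0, -0.0]
contact_force: [-1.4, -0.4, 0.2]
width: -0.0003
finger_force: 0.8
```

Emit:
step_arm --pt "0 0 0 -0.1 1.6 0 0" --pt "0 0 0 -0.2 3.2 0 0" --pt "0 0 0 -0.5 4.7 0 0"

```text
clock: 15.88
position: [0.503, 0.2182, 0.036]
tcp_rot: [0.617, 0.787, 0.001, 0.0]
contact_force: [-1.5, 1.5, -0.0]
width: -0.0004
finger_force: 0.7
```

Emit:
step_arm --pt "0 0 0 -0.3 1.6 0 0" --pt "0 0 0 -0.7 3.1 0 0" --pt "0 0 0 -1.1 4.6 0 0"

```text
clock: 16.25
position: [0.5068, 0.2174, 0.0356]
tcp_rot: [0.617, 0.787, -0.0, -0.0]
contact_force: [-1.6, -0.9, 0.6]
width: -0.0001
finger_force: 1.0
```

Emit:
step_arm --pt "0 0 0 -0.6 1.5 0 0" --pt "0 0 0 -1.2 2.9 0 0"

```text
clock: 16.5
position: [0.51, 0.2171, 0.0356]
tcp_rot: [0.617, 0.787, -0.0, -0.0]
contact_force: [-2.5, -0.5, -0.0]
width: -0.0
finger_force: 0.9
```

Emit:
step_arm --pt "0 0 0 -0.7 1.4 0 0" --pt "0 0 0 -1.5 2.8 0 0"

```text
clock: 16.75
position: [0.5134, 0.2165, 0.0357]
tcp_rot: [0.617, 0.787, 0.0, 0.0]
contact_force: [-2.8, -0.2, -0.4]
width: -0.0003
finger_force: 0.9
```

```bash
python3 look.py s7
```

```text
[ 0.2852  0.4559 -0.2743  0.8405  0.      1.6141] [0.5134 0.2165 0.0357] [-2.8005 -0.2001 -0.3539] [0.0471 0.4712 0.0372] 16.75
side 168 [0.0627 0.0735 0.0787] [0.5043 0.1814] 45.26178266841663 [0.003  0.0171]
```

Emit:
step_arm --pt "0 0 0 -0.8 1.3 0 0" --pt "0 0 0 -1.7 2.6 0 0"

```text
clock: 17.15
position: [0.5163, 0.2155, 0.0358]
tcp_rot: [0.617, 0.787, -0.0, 0.0]
contact_force: [-1.7, 0.7, -0.4]
width: 0.0001
finger_force: 0.8
```

Emit:
step_arm --pt "0 0 0 -1.0 1.2 0 0" --pt "0 0 0 -2.0 2.4 0 0"

```text
clock: 17.4
position: [0.5195, 0.2142, 0.0359]
tcp_rot: [0.617, 0.787, 0.0, 0.0]
contact_force: [-2.2, 1.2, -0.7]
width: -0.0003
finger_force: 0.7
```

Emit:
step_arm --pt "0 0 0 -1.1 1.1 0 0" --pt "0 0 0 -2.3 2.2 0 0"

```text
clock: 17.65
position: [0.522, 0.2124, 0.0359]
tcp_rot: [0.617, 0.787, 0.0, 0.0]
contact_force: [-3.2, 2.6, -0.7]
width: -0.0
finger_force: 0.7
```

Emit:
step_arm --pt "0 0 0 -1.2 1.0 0 0" --pt "0 0 0 -2.5 1.9 0 0"

```text
clock: 17.9
position: [0.5243, 0.2103, 0.0358]
tcp_rot: [0.617, 0.787, -0.0, 0.0]
contact_force: [-1.5, 1.7, -0.2]
width: -0.0
finger_force: 0.7
```

```bash
python3 look.py s8
```

```text
[ 0.2693  0.4692 -0.252   0.8495 -0.      1.5983] [0.5243 0.2103 0.0358] [-1.4748  1.6645 -0.1981] [ 0.2785  0.3092 -0.0117] 17.9
side 274 [0.0605 0.0719 0.0733] [0.5044 0.182 ] -156.8201482455288 [0.0025 0.0161]
wrist 139 [0.06   0.0612 0.0616] [0.5032 0.1918] -164.81582412852418 [0.0011 0.0029]
```

Emit:
step_arm --pt "0 0 0 -1.3 0.9 0 0" --pt "0 0 0 -2.6 1.7 0 0"

```text
clock: 18.3
position: [0.5264, 0.2082, 0.0357]
tcp_rot: [0.617, 0.787, -0.0, -0.0]
contact_force: [-1.4, 1.4, -0.4]
width: -0.0003
finger_force: 0.8
```

Emit:
step_arm --pt "0 0 0 -1.4 0.7 0 0"

```text
clock: 18.42
position: [0.5274, 0.207, 0.0357]
tcp_rot: [0.617, 0.787, -0.0, -0.0]
contact_force: [-1.6, 1.1, 0.3]
width: -0.0
finger_force: 0.8
```

Emit:
step_arm --pt "0 0 0 -1.4 0.7 0 0"

```text
clock: 18.55
position: [0.5284, 0.2059, 0.0357]
tcp_rot: [0.617, 0.787, -0.0, -0.0]
contact_force: [-2.5, 1.6, 0.4]
width: -0.0001
finger_force: 1.0
```

Emit:
step_arm --pt "0 0 0 -1.5 0.6 0 0"

```text
clock: 18.68
position: [0.5294, 0.2046, 0.0357]
tcp_rot: [0.617, 0.787, -0.0, -0.0]
contact_force: [-1.8, 1.9, -0.6]
width: 0.0002
finger_force: 1.0
```

Still running freely. I continue in single small rows from -686°.

Emit:
step_arm --pt "0 0 0 -1.5 0.5 0 0"

```text
clock: 18.8
position: [0.5302, 0.2034, 0.0357]
tcp_rot: [0.617, 0.787, 0.0, -0.0]
contact_force: [-3.0, 3.9, -0.5]
width: -0.0001
finger_force: 2.2
```

Emit:
step_arm --pt "0 0 0 -1.5 0.4 0 0"

```text
clock: 18.92
position: [0.5303, 0.2032, 0.0357]
tcp_rot: [0.616, 0.787, 0.001, -0.002]
contact_force: [-4.7, 6.6, -0.9]
width: 0.0001
finger_force: 3.8
```

Emit:
step_arm --pt "0 0 0 -1.5 0.3 0 0"

```text
clock: 19.05
position: [0.5303, 0.203, 0.0357]
tcp_rot: [0.616, 0.788, 0.001, -0.003]
contact_force: [-5.6, 10.8, 0.8]
width: -0.0
finger_force: 5.4
```

Emit:
step_arm --pt "0 0 0 -1.6 0.3 0 0"

```text
clock: 19.18
position: [0.5304, 0.2028, 0.0356]
tcp_rot: [0.616, 0.788, 0.002, -0.004]
contact_force: [-6.9, 14.6, 1.7]
width: 0.0002
finger_force: 7.2
```

The nut is home: the tip has stalled while the force rises. I back off and lift clear.

Emit:
step_arm --pt "0 0 0 6 -1 0 0" --pt "0 0 0 12 -2 0 0" --pt "0 0 0 16 -3 0 0" --pt "0 0 0 16 -3 0 0" --pt "0 0 0 16 -3 -40 0" --pt "0 0 0 16 -3 -90 0" --pt "0 0 0 16 -3 -140 0" --pt "0 0 0 -20 -3 -170 0" --pt "0 0 0 -70 -3 -180 0" --pt "0 0 0 -120 -3 -180 0" --pt "0 0 0 -160 -3 -180 0" --pt "0 0 0 -160 -3 -180 0" --pt "0 0 0 -160 -3 -180 0"

```text
clock: 20.8
position: [0.5676, 0.043, 0.2157]
tcp_rot: [0.617, 0.787, -0.0, -0.0]
contact_force: [-0.3, 0.3, -0.3]
width: 0.0
finger_force: 0.0
```

```bash
python3 look.py s9; python3 - <<'E'
from h import *
np.set_printoptions(precision=4,suppress=True)
im,d,p,M=cam("side");C=cloud(d,p,M);a=im.astype(int);red=(a[...,0]>110)&(a[...,0]>2*a[...,1])&(a[...,0]>2*a[...,2])&(d>0)
for c in ((.504,.187),(.519,.0395)):
    P=C[red&(np.hypot(C[...,0]-c[0],C[...,1]-c[1])<.045)&(C[...,2]>.04)];w,V=np.linalg.eigh(np.cov(P[:,:2].T));e=V[:,1]
    print(c,np.percentile(P[:,2],[1,50,95,99]),np.degrees(np.arctan2(e[1],e[0])))
for t in ("onion","pepper","tomato"):
    r=landmark_of("side",t)[0];print(t,r)
E
```

```text
[-0.0359  0.3644  0.0747  1.2814  0.0002  1.2935] [0.5676 0.043  0.2157] [-0.2543  0.3374 -0.2804] [0.0246 0.0017 0.0004] 20.8
top 99 [0.0715 0.0749 0.0758] [0.5046 0.1886] -174.28449865519602 [0.0025 0.0152]
side 305 [0.0606 0.0717 0.0732] [0.5055 0.1826] -174.57958570194205 [0.0024 0.0163]
wrist 451 [0.0698 0.0733 0.0738] [0.5051 0.1865] -173.10118614582672 [0.0029 0.0162]
(0.504, 0.187) [0.0474 0.0608 0.0717 0.0727] -173.99695181223052
(0.519, 0.0395) [0.0472 0.0611 0.0722 0.0733] -174.03851842201092
onion {'centre': [263.5, 291.4], 'p': 0.93}
pepper {'centre': [261.4, 262.5], 'p': 0.65}
tomato {'centre': [332.2, 251.1], 'p': 0.66}
```

View pics/s9_side.png

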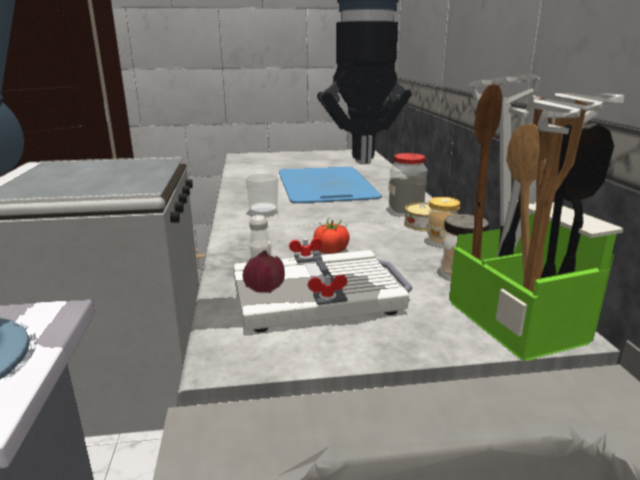

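Both nuts are level (72.7 and 73.3 mm at the wing tops) and at the same angle. The onion (263,272), pepper shaker (260,240) and tomato (331,238) stand where they did, and the hand is clear.

```bash
python3 -c "
from rig import *
print(finish_job())"
```

```text
the job is handed in; nothing more can be done
None
```

The loose wing nut is screwed fully down to its stop (about 520° clockwise with closed fingertips, pushing no harder than about 16 N once it stopped), the tight nut and the onion, pepper shaker and tomato look unmoved, and I handed the job in with the arm clear at about 21 s.

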